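Clamp the photometer into its sloped reading stand

TASK

Lay the hand-held field meter face up in the sloped bench stand without letting it drop or flop onto the slope, between the guides, with its lower end down against the foot ledge and its cuvette-cover end uppermost under the clamp. Then push the toggle clamp's upright handle over to the right and down past centre to its stop, so that the clamp stays locked by itself and its rubber pad holds the cuvette cover shut. Leave the other things on the table where they are.

Things in the scene. Friction and masses are not known exactly. Their poses are not given: they have to be found in the camera images.
- field_meter: Black hand-held photometer, 150 x 62 x 36 mm, 0.26 kg, lying face up on the table at the start. Origin at the centre of its underside; x along its length towards the cuvette-cover end, y across its 62 mm width, z out of its face. The body is 30 mm thick, the square cover on it reaches 36 mm. Grip it across the 62 mm width, at mid-length or up to 20 mm nearer its plain end.
- meter_cover (a point): Middle of the top of the square cuvette cover (34 x 34 mm, fixed shut), on the meter 53 mm from its origin along its x and 36 mm above its underside. The clamp pad comes down here. Same axes as the meter.
- stand: Sloped aluminium stand, fixed, 160 mm deep, low side to the robot; nest plate 100 mm wide, clamp on a wing at the right. Origin on the table 48 mm below the nest. In the nest frame the clamp moves in the plane x = 58 mm; its base (26 mm wide, z up to 60 mm) is at y = -52..-92, arm pivot y = -60, handle pivot y = -80 mm, both z = 50. Open, pad and arm stand at y = -40..-65, z up to 120 mm.
- nest (a point): Centre of the stand's rubber-lined resting face; x runs up the slope (away from the robot, rising at 0.44 rad), y is level across it, z out of the face (z = 0). A seated meter's origin and axes coincide with this frame. Foot ledge: 14 mm high, face at x = -75 mm. Guides: 12 mm high, 8 mm wide, inner faces at y = +-34 mm, only at x = -75..-45 and 43..73 mm; between them is room for fingers.
- clamp_handle (a joint): Handle angle, rad. 0 = open, standing up off the slope; grows as it is pushed down to the right; its angle to the slope is 1.62 minus this. Dead centre 1.50, stop 1.62 (along the nest's -y, level). Light friction; past 0.8 it sinks by its weight to 1.2, where the sprung pad meets a seated meter and pushes back (1 to 3 N at the grip). Past centre it stays down; let go before, it goes back to 1.2.
- handle_grip (a point): Point on the pushed face of the handle's black rubber grip (facing the nest's +y side when open, on top when clamped), 90 mm from the handle's pivot. x along the handle to its tip, y across, z out of the pushed face. Grip 80 mm long (30 to 110 mm from the pivot), 18 mm wide, 14 mm thick; the pivot is 90 mm back along x and 7 mm under this face.
- clamp_pad: Round black rubber pad, 18 mm across, on a spring (12 N/mm, 8 mm travel) under the free end of the clamp's arm, 60 mm from the arm's pivot. It swings down with the handle. Origin at the centre of its pressing face; when clamped it lies at x = 58 mm, y = 0 of the nest.
- dial_timer: Bystander: wind-up kitchen timer, 72 mm across, 47 mm high; origin at its underside.
- label_roll: Bystander: roll of labels, 68 mm across, 30 mm high; origin at its underside.
- dropper_bottle: Bystander: white dropper bottle, 27 mm across, 68 mm high; origin at its underside.
- steel_flask: Bystander: metal flask, 63 mm across, 148 mm high; origin at its underside.
- cuvette_left: Bystander: small clear vial with black cap, 25 mm across, 61 mm high, on the left of the work; origin at its underside.
- cuvette_right: Bystander: the same kind of vial, on the right of the work; origin at its underside.
Things that resemble listed ones, but are neither listed nor needed, are in the scene too. There is more than one size of the field_meter; the one meant has the size given above.

How it is judged:
By the outcome, as a careful person would: the job done as asked, in the order asked, and still so for the second after the job is handed in, with the robot touching nothing.
It also fails if it takes over 56 s, if anything falls off the work surface, if the arm or the gripper's body presses on something with over 40 N, if the wrist force passes 120 N, or if a joint passes its speed limit or range.

ROBOT

A 7-joint arm with a two-finger parallel gripper is mounted at the origin on the work surface; the furniture and walls round the work are solid. World frame = base frame: x ahead of the robot, y to its left, z up, the work surface at z = 0. Lengths are in m, angles in rad, forces in N, time in s.
With the tool pointing down it reaches from about 0.35 to 0.9 m from the base axis. Payload 8.1 kg.
Tool frame: the origin (TCP) lies on the centre line of the jaws, within the pads' length; the fingertips stand 19 mm ahead of it and the grasp point (between the pads) is the TCP (arm.tip_reach is the distance from the TCP to the fingertips, in m); z points along the fingers, y is the line along which they close (so a half turn about z gives the same grasp; the last joint's range is limited). The gripper opens to 92 mm and grips with 3 to 60 N. Pads are 19 mm wide; open, the fingers measure 130 mm over their backs; the gripper's body (75 mm by 190 mm) begins 47 mm behind the grasp point.
Start: joints at [1.075, 0.434, 0.025, 1.573, -0.012, 1.134, -0.075], TCP at [0.239, -0.577, 0.246] pointing down, gripper open.
Joint ranges: [-2.62, 2.62], [-0.44, 2.09], [-1.27, 1.32], [0.08, 2.57], [-1.32, 4.46], [0.12, 2], [-2.74, 2.74]. Speed limits (rad/s): [2.22, 2.22, 3.01, 3.01, 3.14, 3.14, 3.14].

INTERFACE

Orientations are given as a rotation vector (axis times angle).
In Python, from cell import arm gives the robot as it stands.
- The arm moves only by the tool arm_command, never from a script. Its argument "targets" is a list that holds one entry, the list of rows, each a list of 6 numbers: the shift along the tool's x, y, z in m, then the turn, a rotation vector about the tool's x, y, z in rad. A call has 1 to 10 rows; each row shifts and turns the commanded pose from where the row before left it, along the tool's axes as they then stand; what a row does not reach is not made up. A row lasts 1/8 s, in which the tool goes at most 62.5 mm and 10.7 degrees, less where a joint would pass 70% of its speed; a pose out of reach is approached as far as the arm can. A call with a gripper value outside its range is refused whole. "jaw" is the finger opening in m, from 0 to 0.0918, set as the call begins (left out, the last holds). The fingers move at their own pace and stop on an object; "newtons" is the grip in N (left out, the last holds). Time passes only in rows, so rows that do not move let the fingers close. It gives the time, the measured TCP pose, the force, the opening and the grip force at its end, in the units of the state.
- arm.observe(): the state, without advancing time (a new reading comes with each control period).
- arm.get_image(name): name is "scene" or "top" or "wrist"; returns a dict with "pixels" (400x640x3 uint8, red, green, blue), "z_map" (400x640 float32, m along the optical axis (not along the pixel's ray), 0 where there is no reading), "fx", "fy", "cx", "cy" (pixels), "xyz" and "rotation" of the camera in the world; the wrist camera has in their place "T_tool_cam" (4x4, takes a point from camera to tool coordinates, whose origin is the TCP and whose axes are the flange's). Camera axes: x right, y down, z forward; pixel columns grow to the right and rows downward; lengths in m; the calibration is good to about 2 mm. A picture is of the moment at which its call begins: read the wrist's pose just before it.
- arm.sign_off(): hands the job in; it is judged then, once.
The state is a dict: "clock": time; "joints": joint angles; "dq": joint speeds; "joint_efforts": joint torques, N m; "position": TCP position; "ee_rot": TCP orientation; "force": force on the tool from outside, world axes, zero at the start; "ft_torque": the same for the moment, N m; "width": opening from 0.0 (shut) to 1.0 (fully open); "gripper_force": force on a finger pad.
Only numpy, scipy, OpenCV 4.12 (cv2) and the standard library are available. Lean on these libraries where they do the work, as an engineer would, in place of code of your own. Each camera call takes 0.05 s, during which the arm holds its last target. There are 200 camera calls.

## Working session

There is one attempt and no reset: what is moved stays moved. The work goes in short steps, Python scripts to look and compute and a tool call to move; the robot and the scene stay as the last step left them, time stands still between calls to the robot, and variables do not carry over. Pictures are saved under pics/ and viewed, at most 13 in all, crops included, and the job is handed in when it is done.

Besides the shell and the picture viewer there is one more tool, called after "Emit:" as name([rows], argument=value, ...), one row to a line, values as JSON. arm_command: Moves the arm, as the interface text tells. Its arguments: {"type":"object","properties":{"targets":{"type":"array","items":{"type":"array","items":{"type":"array","items":{"type":"number"}}}},"jaw":{"type":"number"},"newtons":{"type":"number"}},"required":["targets"]}

```bash
ls; mkdir -p pics
cat > h.py <<'E'
import numpy as np, cv2
from scipy.spatial.transform import Rotation as R
from cell import arm
def cam(name):
    s=arm.observe(); im=arm.get_image(name)
    if name=="wrist":
        T=np.eye(4); T[:3,:3]=R.from_rotvec(s["ee_rot"]).as_matrix() if len(np.ravel(s["ee_rot"]))==3 else np.array(s["ee_rot"]); T[:3,3]=s["position"]
        W=T@np.array(im["T_tool_cam"])
    else:
        W=np.eye(4); r=np.array(im["rotation"]); W[:3,:3]=r if r.shape==(3,3) else R.from_rotvec(r).as_matrix(); W[:3,3]=im["xyz"]
    return im,W
def cloud(im,W):
    z=im["z_map"]; v,u=np.mgrid[:z.shape[0],:z.shape[1]]
    P=np.stack([(u-im["cx"])/im["fx"]*z,(v-im["cy"])/im["fy"]*z,z],-1)
    return P@W[:3,:3].T+W[:3,3]
def ray(im,W,u,v,h):
    d=W[:3,:3]@np.array([(u-im["cx"])/im["fx"],(v-im["cy"])/im["fy"],1]); o=W[:3,3]
    return o+d*(h-o[2])/d[2]
def save(n,im,box=None,s=1):
    p=im["pixels"][...,::-1]
    if box: p=p[box[1]:box[3],box[0]:box[2]]
    cv2.imwrite(n,cv2.resize(p,None,fx=s,fy=s,interpolation=cv2.INTER_CUBIC))
E
python3 - <<'E'
from h import *
print(arm.observe())
a,W=cam("scene"); b,V=cam("top")
print(W,V,a["fx"],b["fx"],np.shape(a["rotation"]))
np.savez("a.npz",P=cloud(a,W),Q=cloud(b,V),pa=a["pixels"],pb=b["pixels"])
save("pics/scene.png",a);save("pics/top.png",b)
E
```

```text
pics
{'clock': 0.0, 'joints': array([ 1.07542246,  0.43523254,  0.02497251,  1.57411087, -0.01159041,
        1.13396274, -0.07509056]), 'dq': array([-0.00102859,  0.00066313, -0.0028863 , -0.00126772, -0.00034896,
       -0.00041369,  0.00188285]), 'joint_efforts': array([ 8.73720473e-04, -6.67830205e+01,  9.85529758e-01, -3.14469194e+01,
       -6.05122838e-02,  4.29639663e-02,  1.71322035e-04]), 'position': array([ 0.23898444, -0.5769872 ,  0.24493367]), 'ee_rot': array([-3.07974905e+00, -6.12630179e-01,  7.11281544e-04]), 'force': array([0.09834691, 0.49798054, 0.56947492]), 'ft_torque': array([-0.02463134, -0.05676981,  0.00516596]), 'gripper_force': 0.0, 'width': 0.9983773266918843}
[[-0.79176467 -0.33267667  0.51228404 -0.02453873]
 [-0.61060195  0.40833726 -0.67854694  0.64285423]
 [ 0.01655208 -0.85005113 -0.52644004  0.65197489]
 [ 0.          0.          0.          1.        ]] [[-1.98680972e-02 -9.74813094e-01  2.22136646e-01  2.53141372e-01]
 [-9.99793277e-01  2.03313100e-02 -2.01510510e-04  4.45071894e-03]
 [-4.31989392e-03 -2.22094729e-01 -9.75015523e-01  1.28068156e+00]
 [ 0.00000000e+00  0.00000000e+00  0.00000000e+00  1.00000000e+00]] 403.65714864677534 367.0546933682885 (3,)
```

View pics/top.png

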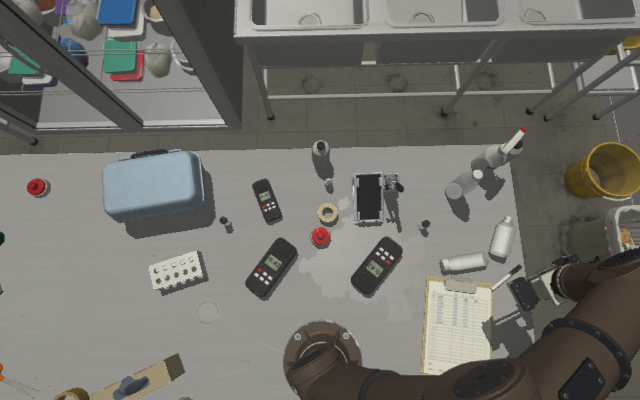

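View pics/scene.png

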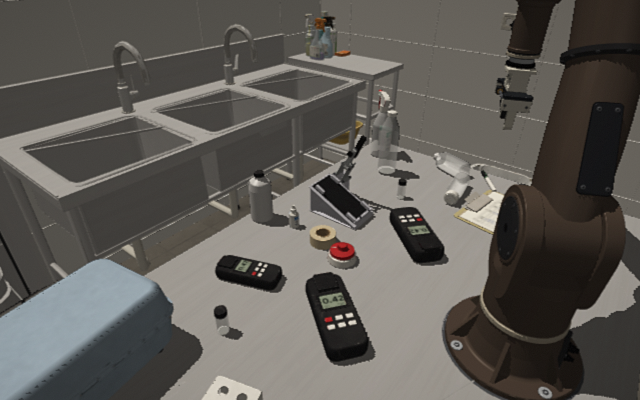

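The top view shows three black meters at about (266,200), (271,267) and (376,265), with the stand at (369,197) and its handle to the right at (396,190). The timer is at (320,237), the label roll at (328,212), and the bottle at (328,184). Next I'll measure the meters' sizes.

Run:
```python
from h import *
d=np.load("a.npz");Q=d["Q"];P=d["P"];pb=d["pb"]
z=Q[...,2]
m=((z>0.012)&(z<0.07)&(pb.max(-1)<255)).astype(np.uint8)
n,L,st,c=cv2.connectedComponentsWithStats(m)
for u,v in [(266,200),(271,267),(376,265)]:
    l=L[v,u]; 
    if not l: print("none",z[v,u]);continue
    X=Q[L==l]; top=np.median(X[:,2]);
    r=cv2.minAreaRect((X[:,:2]*1000).astype(np.float32))
    print((u,v),st[l],r,"ztop",np.percentile(X[:,2],[50,90,98]))
# stand region
for u,v in [(369,180),(369,197),(369,214),(362,197),(376,197)]: print(u,v,Q[v,u])
b={"pixels":pb}
save("pics/meters.png",b,(235,145,425,305),4)
```

```text
(266, 200) [253 179  29  43 732] ((536.4810180664062, 182.2872314453125), (147.76513671875, 61.70305252075195), 21.100833892822266) ztop [0.0314038  0.03602913 0.03879783]
(271, 267) [ 245  237   52   60 1490] ((305.27978515625, 163.87899780273438), (82.2922592163086, 200.52044677734375), 53.28628158569336) ztop [0.04182292 0.04771047 0.05122667]
(376, 265) [ 351  236   52   58 1490] ((304.14453125, -190.09689331054688), (82.1761474609375, 199.0994873046875), 48.853824615478516) ztop [0.04212259 0.04827273 0.05164784]
369 180 [ 0.5861005  -0.17335313  0.07401193]
369 197 [ 0.53263817 -0.17408959  0.04793347]
369 214 [ 0.4780033  -0.17484125  0.02129015]
362 197 [ 0.53200961 -0.14937689  0.05291364]
376 197 [ 0.53192032 -0.19801785  0.0488849 ]
```

View pics/meters.png

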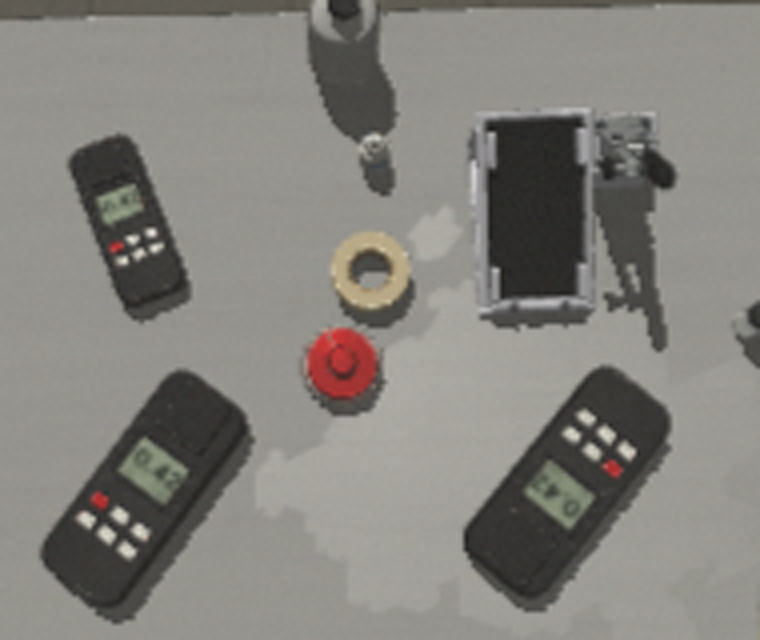

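The top view lists three candidates. (266,200) measures 148 x 62 mm with its top at 36 mm, so it fits the description. (271,267) and (376,265) measure about 200 x 82 x 48 mm, which is too big. The enlarged crop shows the small one's cover end pointing up in the image, away from its buttons. Next I'll fit the nest plane and work out the first move.

```bash
cat >> h.py <<'E'
def rows(p1,R1,N,p0=None,R0=None):
    s=arm.observe()
    if p0 is None: p0=s["position"]
    if R0 is None: R0=R.from_rotvec(s["ee_rot"])
    r=(R0.inv()*R1).as_rotvec()/N
    M=sum((R0*R.from_rotvec(i*r)).as_matrix() for i in range(N))
    d=np.linalg.solve(M,np.array(p1)-p0)
    print("N",N,"row",np.round(d,4),np.round(r,4),"norms",np.linalg.norm(d),np.linalg.norm(r))
def frame(x,z):
    x=np.array(x,float);z=np.array(z,float);z/=np.linalg.norm(z);x-=z*(x@z);x/=np.linalg.norm(x)
    return R.from_matrix(np.stack([x,np.cross(z,x),z],1))
E
python3 - <<'E'
from h import *
w,W=cam("wrist"); print(np.round(w["T_tool_cam"],3),w["fx"])
s=arm.observe();print(np.round(R.from_rotvec(s["ee_rot"]).as_matrix(),3))
d=np.load("a.npz");Q=d["Q"];pb=d["pb"]
g=pb.astype(int).max(-1)
reg=np.zeros(g.shape,bool);reg[174:222,356:385]=1
m=reg&(g<60)
X=Q[m];A=np.c_[X[:,:2],np.ones(len(X))]
for _ in range(3):
    c=np.linalg.lstsq(A,X[:,2],rcond=None)[0];k=abs(A@c-X[:,2])<.004;A,X=A[k],X[k]
nz=np.array([-c[0],-c[1],1]);nz/=np.linalg.norm(nz)
print("nest n",nz,"slope",np.arctan(np.hypot(*c[:2])),"az",np.arctan2(c[1],c[0]),len(X))
F=frame([1,0,c[0]],nz)
l=F.inv().apply(X); 
r=cv2.minAreaRect((l[:,:2]*1000).astype(np.float32));print(r)
print("centre",F.apply([r[0][0]/1000,r[0][1]/1000,l[:,2].mean()]))
# views: tool down with yaw options
for yaw in (0,np.pi):
    Rd=R.from_rotvec([0,0,yaw])*R.from_matrix([[1,0,0],[0,-1,0],[0,0,-1]])
    rows([.50,-.19,.33],Rd,10)
E
```

```text
[[ 0.001 -0.957 -0.289  0.078]
 [ 1.     0.     0.     0.002]
 [-0.    -0.289  0.957 -0.138]
 [ 0.     0.     0.     1.   ]] 284.74258333749367
[[ 0.924  0.383 -0.001]
 [ 0.383 -0.924  0.001]
 [-0.    -0.001 -1.   ]]
nest n [-0.18500519 -0.46211656  0.86730696] slope 0.5210299456242263 az 1.1899941943926153 112
((533.7261962890625, -181.84510803222656), (160.41098022460938, 17.738563537597656), 29.129793167114258)
centre [ 0.53471993 -0.17323788  0.05163269]
N 10 row [ 0.034  -0.0324 -0.0085] [-0.0001  0.      0.0393] norms 0.047740253018989695 0.039274890078533194
N 10 row [ 0.0518  0.0396 -0.0085] [-0.000e+00 -2.000e-04 -2.749e-01] norms 0.06576410038807232 0.2748845637997796
```

Run:
```python
from h import *
Rd=R.from_matrix([[1,0,0],[0,-1,0],[0,0,-1]])
rows([.57,-.19,.33],Rd,10)
```

```text
N 10 row [ 0.0409 -0.0309 -0.0085] [-0.0001  0.      0.0393] norms 0.051949615335677456 0.039274890078533194
```

Emit:
arm_command([
  [[0.041, -0.031, -0.0085, 0, 0, 0.0393], [0.041, -0.031, -0.0085, 0, 0, 0.0393], [0.041, -0.031, -0.0085, 0, 0, 0.0393], [0.041, -0.031, -0.0085, 0, 0, 0.0393], [0.041, -0.031, -0.0085, 0, 0, 0.0393], [0.041, -0.031, -0.0085, 0, 0, 0.0393], [0.041, -0.031, -0.0085, 0, 0, 0.0393], [0.041, -0.031, -0.0085, 0, 0, 0.0393], [0.041, -0.031, -0.0085, 0, 0, 0.0393], [0.041, -0.031, -0.0085, 0, 0, 0.0393]],
])

```text
clock: 1.4
position: [0.5721, -0.188, 0.3309]
ee_rot: [3.142, -0.003, -0.001]
force: [1.2, -1.6, -0.2]
width: 0.998
gripper_force: 0.0
```

Emit:
arm_command([
  [[0, 0, 0, 0, 0, 0], [0, 0, 0, 0, 0, 0], [0, 0, 0, 0, 0, 0]],
])

```text
clock: 1.78
position: [0.5702, -0.1906, 0.3305]
ee_rot: [3.141, -0.003, -0.001]
force: [0.7, -0.4, -0.3]
width: 1.003
gripper_force: 0.0
```

Run:
```python
from h import *
s=arm.observe();print(s["position"],s["ee_rot"],s["joints"])
w,W=cam("wrist");P=cloud(w,W);np.savez("w1.npz",P=P,p=w["pixels"],W=W,fx=w["fx"],fy=w["fy"],cx=w["cx"],cy=w["cy"],z=w["z_map"])
save("pics/w1.png",w)
```

```text
[ 0.57017403 -0.19063944  0.33053433] [ 3.14102320e+00 -3.43122596e-03 -1.25003656e-03] [ 0.31300107  0.34787805 -0.1121106   1.49427056  0.04031136  1.30232861
 -1.37614993]
```

View pics/w1.png

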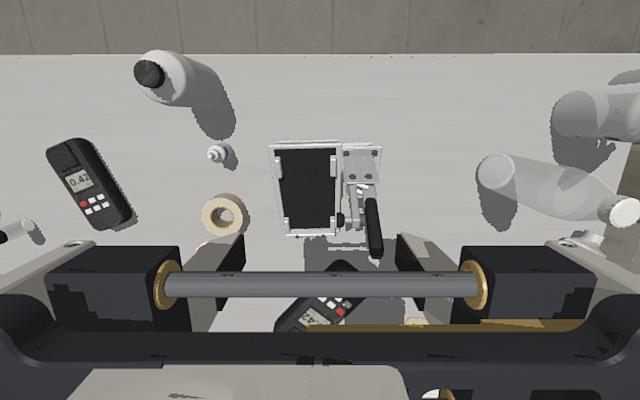

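The wrist view shows the stand at (307,190), the handle at (373,230) and the target meter at (90,183), with its cover end at the top left. I'll measure both from this view.

Run:
```python
from h import *
d=np.load("w1.npz");P=d["P"];g=d["p"].astype(int).max(-1)
reg=np.zeros(g.shape,bool);reg[140:240,268:345]=1
def rub(P,g,reg,thr):
    m=(reg&(g<thr)).astype(np.uint8);n,L,st,c=cv2.connectedComponentsWithStats(m);l=1+np.argmax(st[1:,4]);print(st[l]);return P[L==l]
def fit(X,lab):
    c0=X.mean(0)
    for _ in range(4):
        c=X.mean(0);n=np.linalg.svd(X-c,full_matrices=0)[2][2];n*=np.sign(n[2]);k=abs((X-c)@n)<.003;X=X[k]
    F=frame([1,0,0],n);x=F.as_matrix()[:,0]
    # uphill axis: remove level component
    lev=np.cross(n,[0,0,1]);lev/=np.linalg.norm(lev);up=np.cross(lev,n);up*=np.sign(up[2])
    F=frame(up,n);l=F.inv().apply(X)
    r=cv2.minAreaRect((l[:,:2]*1000).astype(np.float32))
    print(lab,"slope",np.arccos(n[2]),"yaw uphill",np.arctan2(up[1],up[0]),"rect",r,"centre",F.apply([r[0][0]/1000,r[0][1]/1000,l[:,2].mean()]))
    print(len(X),"pctl",np.percentile(l,[0.5,99.5],axis=0))
    return F
print("g",g[190,307],g[190,280])
fit(rub(P,g,reg,60),"wrist")
a=np.load("a.npz");reg=np.zeros((400,640),bool);reg[170:225,352:387]=1
ga=a["pb"].astype(int).max(-1);print(ga[197,369])
fit(rub(a["Q"],ga,reg,60),"top")
# meter in wrist
z=P[...,2];m=((z>.012)&(z<.07)).astype(np.uint8);m[:,150:]=0
n,L,st,c=cv2.connectedComponentsWithStats(m);X=P[L==L[183,90]]
print("meter",cv2.minAreaRect((X[:,:2]*1000).astype(np.float32)),np.percentile(X[:,2],[50,98]),"table",np.median(P[100:130,420:450,2]))
# two-view triangulation check: red-button/LCD centroid
def lcd(p,box):
    q=p[box[1]:box[3],box[0]:box[2]].astype(int);m=(q[...,0]-np.maximum(q[...,1],q[...,2])>60);v,u=np.nonzero(m);return u.mean()+box[0],v.mean()+box[1]
ua=lcd(a["pb"],(250,178,285,224));uw=lcd(d["p"],(45,135,135,235));us=lcd(a["pa"],(215,250,283,292));print("red",ua,uw,us)
o=[];D=[]
b,V=cam("top");s,S=cam("scene")
w={k:float(d[k]) for k in("fx","fy","cx","cy")}
for im,W,(u,v) in((b,V,ua),(w,d["W"],uw),(s,S,us)):
    q=W[:3,:3]@np.array([(u-im["cx"])/im["fx"],(v-im["cy"])/im["fy"],1]);D.append(q/np.linalg.norm(q));o.append(W[:3,3])
for ids in((0,1),(0,2),(1,2),(0,1,2)):
    A=sum(np.eye(3)-np.outer(D[i],D[i]) for i in ids);B=sum((np.eye(3)-np.outer(D[i],D[i]))@o[i] for i in ids);print("red tri",ids,np.linalg.solve(A,B))
```

```text
g 43 79
[ 275  148   61   81 3984]
wrist slope 0.46778403357382164 yaw uphill -0.04616054100873195 rect ((512.6707153320312, -144.4728240966797), (148.1663818359375, 26.46042251586914), 39.56851577758789) centre [ 0.54061781 -0.16959983  0.05247256]
729 pctl [[ 0.45715133 -0.1918437  -0.20179583]
 [ 0.56199099 -0.11120036 -0.19864604]]
44
[357 175  24  45 952]
top slope 1.549161756811966 yaw uphill -1.5495738331677815 rect ((55.11915969848633, 528.6841430664062), (151.33863830566406, 10.562664031982422), 64.24200439453125) centre [ 0.53245442 -0.17201804  0.05116629]
88 pctl [[ 0.02185694  0.4607253  -0.18452027]
 [ 0.08977094  0.59776782 -0.17993153]]
meter ((538.2464599609375, 181.55166625976562), (149.73928833007812, 62.24237060546875), 20.677946090698242) [0.02943622 0.03591778] table -0.0006233725539934176
red (np.float64(263.8), np.float64(206.4)) (np.float64(83.27777777777777), np.float64(203.38888888888889)) (np.float64(253.63636363636363), np.float64(273.09090909090907))
red tri (0, 1) [0.51072545 0.19055122 0.02956875]
red tri (0, 2) [0.51108595 0.19081688 0.02979075]
red tri (1, 2) [0.51095445 0.19066576 0.02969195]
red tri (0, 1, 2) [0.51092648 0.19067033 0.02968717]
```

Run:
```python
from h import *
from scipy.optimize import least_squares
def go(P,g,box,lab,pts):
    m=np.zeros(g.shape,np.uint8);m[box[1]:box[3],box[0]:box[2]]=1;m=(m&(g<60)).astype(np.uint8)
    n,L,st,c=cv2.connectedComponentsWithStats(m);l=1+np.argmax(st[1:,4])
    X=P[cv2.erode((L==l).astype(np.uint8),np.ones((3,3)))>0];c=X.mean(0)
    f=least_squares(lambda q:q[0]*(X[:,0]-c[0])+q[1]*(X[:,1]-c[1])+q[2]-(X[:,2]-c[2]),[.4,0,0],loss="soft_l1",f_scale=.002)
    q=f.x;res=q[0]*(X[:,0]-c[0])+q[1]*(X[:,1]-c[1])+q[2]-(X[:,2]-c[2]);print(lab,len(X),"grad",q,"slope",np.arctan(np.hypot(q[0],q[1])),"res pct",np.percentile(res,[5,50,95]),c)
    # outline by casting pixel rays of mask is P itself; rectangle in plan
    X=P[L==l];r=cv2.minAreaRect((X[:,:2]*1000).astype(np.float32));print(" plan rect",r)
d=np.load("w1.npz");a=np.load("a.npz")
go(d["P"],d["p"].astype(int).max(-1),(268,140,345,240),"wrist",0)
go(a["Q"],a["pb"].astype(int).max(-1),(352,170,387,225),"top",0)
save("pics/stand.png",{"pixels":d["p"]},(255,130,395,265),5)
# profile across the nest rows
P=d["P"]
for v in (160,190,222,232):
    print(v,[(u,*np.round(P[v,u]*1000).astype(int)) for u in range(264,345,4)])
```

```text
wrist 3675 grad [ 0.47400989  0.01195825 -0.00158213] slope 0.4427633247930543 res pct [-1.18220624e-03  1.26228892e-05  1.14844687e-03] [ 0.54158061 -0.17338949  0.05447384]
 plan rect ((554.840576171875, -173.0770721435547), (186.5775909423828, 82.15071868896484), 1.4027369022369385)
top 801 grad [ 0.46844054  0.0221647  -0.00338483] slope 0.43851249940570175 res pct [-4.37202291e-03  5.59096553e-06  4.52331491e-03] [ 0.5322022  -0.17103592  0.05387025]
 plan rect ((418.26190185546875, -124.55050659179688), (118.51763153076172, 401.9676513671875), 68.42891693115234)
160 [(264, np.int64(576), np.int64(-100), np.int64(-1)), (268, np.int64(576), np.int64(-107), np.int64(0)), (272, np.int64(587), np.int64(-125), np.int64(71)), (276, np.int64(589), np.int64(-134), np.int64(88)), (280, np.int64(587), np.int64(-137), np.int64(74)), (284, np.int64(587), np.int64(-143), np.int64(74)), (288, np.int64(587), np.int64(-148), np.int64(75)), (292, np.int64(588), np.int64(-154), np.int64(76)), (296, np.int64(587), np.int64(-159), np.int64(75)), (300, np.int64(587), np.int64(-165), np.int64(74)), (
[... 3155 characters left out ...]
t64(-145), np.int64(22)), (296, np.int64(458), np.int64(-152), np.int64(25)), (300, np.int64(456), np.int64(-158), np.int64(22)), (304, np.int64(457), np.int64(-165), np.int64(24)), (308, np.int64(458), np.int64(-172), np.int64(25)), (312, np.int64(458), np.int64(-179), np.int64(24)), (316, np.int64(458), np.int64(-186), np.int64(25)), (320, np.int64(458), np.int64(-192), np.int64(26)), (324, np.int64(458), np.int64(-199), np.int64(25)), (328, np.int64(458), np.int64(-206), np.int64(25)), (332, np.int64(458), np.int64(-213), np.int64(25)), (336, np.int64(447), np.int64(-221), np.int64(0)), (340, np.int64(446), np.int64(-228), np.int64(-2)), (344, np.int64(446), np.int64(-235), np.int64(-2))]
```

View pics/stand.png

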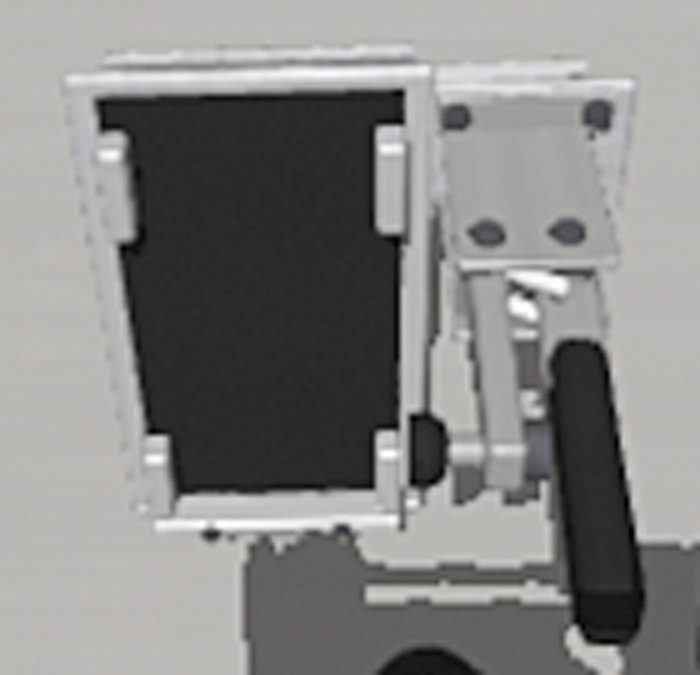

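The crop shows the black rubber spanning about v=149–228. The guides sit at the four corners, the pad is at (341,220), the handle grip runs (370,200)–(377,255), and the foot ledge is at the bottom, v≈228–233. Next I'll get the rubber edges as rays onto the fitted plane.

Run:
```python
from h import *
d=np.load("w1.npz");g=d["p"].astype(float).mean(-1);W=d["W"]
c=np.array([.54158,-.17339,.05289]);n=np.array([-.474,-.012,1]);
def hit(u,v,off=0):
    q=W[:3,:3]@np.array([(u-d["cx"])/d["fx"],(v-d["cy"])/d["fy"],1]);o=W[:3,3];return o+q*((c+[0,0,off]-o)@n)/(q@n)
def cross(vals,thr=62):
    i=np.nonzero(np.diff((vals<thr).astype(int)))[0]
    return [(k+(thr-vals[k])/(vals[k+1]-vals[k])) for k in i]
Lf,Rt=[],[]
for v in range(181,212):
    x=cross(g[v,270:345]);Lf.append(hit(270+x[0],v));Rt.append(hit(270+x[1],v))
for n_,E in(("left",Lf),("right",Rt)):
    E=np.array(E);f=np.polyfit(E[:,0]-.54,E[:,1],1);print(n_,f,np.std(np.polyval(f,E[:,0]-.54)-E[:,1]))
for u in range(294,330,8):
    x=cross(g[140:240,u]);p=[hit(u,140+k) for k in x];print(u,np.round(x,1),[np.round(k,4) for k in p])
# guides: light pixels above plane by ~12mm; lateral extent of guides
P=d["P"];h=(P-c)@n/np.linalg.norm(n)
m=(h>.008)&(h<.016);m[:,:268]=0;m[:,345:]=0;m[:140]=0;m[226:]=0
X=P[m]
for lo,hi in((.46,.52),(.57,.62)):
  for s in(-1,1):
    k=(X[:,0]>lo)&(X[:,0]<hi)&(s*(X[:,1]+.173)>0);print(lo,s,k.sum(),np.percentile(X[k],[3,50,97],axis=0).round(4).tolist() if k.sum() else "")
# handle grip cluster
m=(P[...,2]>.1);m[:,:325]=0;m[:,395:]=0;m[:130]=0;m[262:]=0
X=P[m&(g<60)];print("handle",len(X),X[X[:,2].argmax()],X.min(0),X.max(0))
hm=m.copy();hm[:,:362]=0;X=P[hm&(g<60)];cc=X.mean(0);print("axis",np.linalg.svd(X-cc,full_matrices=0)[2][0],cc)
```

```text
left [ 0.02672039 -0.13244432] 0.00015966518506015052
right [ 0.02757671 -0.21420814] 0.0001018895417823499
294 [ 8.9 87.6] [array([ 0.6035, -0.1577,  0.0824]), array([ 0.462 , -0.1479,  0.0155])]
302 [ 8.7 87.6] [array([ 0.6038, -0.1684,  0.0824]), array([ 0.4619, -0.1616,  0.0153])]
310 [ 8.6 87.4] [array([ 0.6039, -0.1792,  0.0823]), array([ 0.4623, -0.1753,  0.0153])]
318 [ 8.4 87.3] [array([ 0.6041, -0.19  ,  0.0823]), array([ 0.4623, -0.1891,  0.0151])]
326 [ 7.9 87.2] [array([ 0.6048, -0.2007,  0.0825]), array([ 0.4625, -0.2028,  0.0151])]
0.46 -1 36 [[0.4737, -0.2154, 0.0329], [0.4805, -0.212, 0.0364], [0.4858, -0.2087, 0.0382]]
0.46 1 31 [[0.4743, -0.14, 0.0326], [0.4791, -0.1368, 0.0365], [0.484, -0.1325, 0.0374]]
0.57 -1 98 [[0.5713, -0.2246, 0.0788], [0.5826, -0.2101, 0.0847], [0.592, -0.2061, 0.0897]]
0.57 1 85 [[0.5709, -0.1375, 0.0797], [0.5808, -0.1342, 0.085], [0.5905, -0.1303, 0.0888]]
handle 881 [ 0.64863144 -0.19243725  0.46896265] [ 0.50943227 -0.25730065  0.12570152] [ 0.64863144 -0.19243725  0.46896265]
axis [-0.04538181 -0.13605519 -0.98966129] [ 0.53507788 -0.24763383  0.19503876]
```

Run:
```python
from h import *
D=R.from_matrix(np.diag([1.,-1,-1]));R1=R.from_rotvec([0,0,.364])*D
rows([.5263,.1777,.13],R1,9)
rows([.5263,.1777,.023],R1,3,np.array([.5263,.1777,.13]),R1)
```

```text
N 9 row [ 0.0017 -0.0414  0.0223] [ 0.      0.     -0.0407] norms 0.047033312080735835 0.04065964637907752
N 3 row [ 0.     -0.      0.0357] [0. 0. 0.] norms 0.03566666666666667 0.0
```

Emit:
arm_command([
  [[0.0017, -0.0414, 0.0223, 0, 0, -0.0407], [0.0017, -0.0414, 0.0223, 0, 0, -0.0407], [0.0017, -0.0414, 0.0223, 0, 0, -0.0407], [0.0017, -0.0414, 0.0223, 0, 0, -0.0407], [0.0017, -0.0414, 0.0223, 0, 0, -0.0407], [0.0017, -0.0414, 0.0223, 0, 0, -0.0407], [0.0017, -0.0414, 0.0223, 0, 0, -0.0407], [0.0017, -0.0414, 0.0223, 0, 0, -0.0407], [0.0017, -0.0414, 0.0223, 0, 0, -0.0407], [0, 0, 0, 0, 0, 0]],
])

```text
clock: 3.18
position: [0.5239, 0.182, 0.1287]
ee_rot: [-3.086, -0.58, 0.004]
force: [-1.2, -0.6, 0.4]
width: 1.003
gripper_force: 0.0
```

Emit:
arm_command([
  [[0, 0, 0, 0, 0, 0], [0, 0, 0, 0, 0, 0]],
])

```text
clock: 3.42
position: [0.5272, 0.1773, 0.1306]
ee_rot: [3.089, 0.568, 0.002]
force: [0.7, -0.7, 0.3]
width: 1.002
gripper_force: 0.0
```

Run:
```python
from h import *
s=arm.observe();print(s["position"],s["ee_rot"])
w,W=cam("wrist");P=cloud(w,W);save("pics/w2.png",w)
z=P[...,2];cam_d=w["z_map"]
m=((z>.012)&(z<.045)&(cam_d>.15)).astype(np.uint8)
n,L,st,c=cv2.connectedComponentsWithStats(m)
for l in np.argsort(-st[1:,4])[:4]+1:
    X=P[L==l];r=cv2.minAreaRect((X[:,:2]*1000).astype(np.float32));print(st[l],r,np.percentile(X[:,2],[50,98]))
```

```text
[0.52717745 0.17734505 0.13061482] [3.08925497e+00 5.67658938e-01 1.87724916e-03]
[  279   104    74   163 10970] ((538.01611328125, 182.90818786621094), (147.78726196289062, 61.42915725708008), 21.182584762573242) [0.02986268 0.03600399]
[  39    0   45  131 3407] ((563.3715209960938, 397.2027282714844), (101.14874267578125, 15.423870086669922), 1.764223337173462) [0.03156901 0.04435811]
[ 552   61   75   85 2611] ((682.4447631835938, 5.907289505004883), (62.51399230957031, 29.2431697845459), 23.679439544677734) [0.03022312 0.04436513]
[ 536  203   57   39 1150] ((592.1923217773438, -32.82612609863281), (22.930538177490234, 27.41497039794922), 80.85603332519531) [0.03340989 0.04463927]
```

View pics/w2.png

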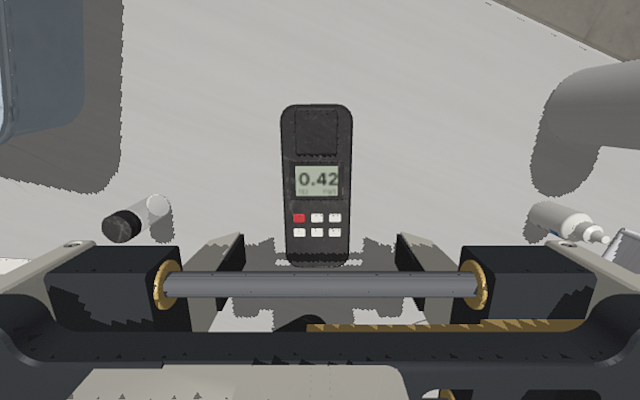

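The wrist view shows the meter lying between the open fingers at (316,185), with the square cover at the top end (316,130) and the vial clear at (135,215). I'll go down and grip.

Emit:
arm_command([
  [[0, -0.001, 0.036, 0, 0, 0], [0, 0, 0.036, 0, 0, 0], [0, 0, 0.0355, 0, 0, 0], [0, 0, 0, 0, 0, 0], [0, 0, 0, 0, 0, 0]],
])

```text
clock: 4.1
position: [0.5263, 0.1791, 0.0228]
ee_rot: [3.089, 0.57, 0.0]
force: [-0.2, 0.5, -0.3]
width: 0.996
gripper_force: 0.0
```

Emit:
arm_command([
  [[0, 0, 0, 0, 0, 0], [0, 0, 0, 0, 0, 0], [0, 0, 0, 0, 0, 0], [0, 0, 0, 0, 0, 0], [0, 0, 0, 0, 0, 0], [0, 0, 0, 0, 0, 0]],
], jaw=0.05, newtons=25)

```text
clock: 4.85
position: [0.5259, 0.1797, 0.0227]
ee_rot: [3.089, 0.572, 0.0]
force: [-1.1, 0.3, 3.4]
width: 0.666
gripper_force: 25.0
```

```bash
cat >> h.py <<'E'
NO=np.array([.5308,-.1736,.048]);NR=R.from_rotvec([0,0,.027])*R.from_rotvec([0,-.44,0])
DN=R.from_matrix(np.diag([1.,-1,-1]))
def nest(p): return NO+NR.apply(np.array(p)/1000)
def inn(p): return NR.inv().apply(np.array(p)-NO)*1000
E
python3 - <<'E'
from h import *
s=arm.observe();p0=s["position"];R0=R.from_rotvec(s["ee_rot"])
p1=p0+[0,0,.15];rows(p1,R0,3,p0,R0)
rows(nest([-8.4,0,92.7]),NR*DN,9,p1,R0)
print(nest([-8.4,0,92.7]))
E
```

```text
N 3 row [ 0.    0.   -0.05] [0. 0. 0.] norms 0.04999999999999998 0.0
N 9 row [-0.014   0.0375  0.0028] [-0.0083  0.0484  0.0371] norms 0.04014504081959264 0.06151833809505058
[ 0.48373266 -0.17487113  0.12829259]
```

Emit:
arm_command([
  [[0, 0, -0.05, 0, 0, 0], [0, 0, -0.05, 0, 0, 0], [0, 0, -0.05, 0, 0, 0], [0, 0, 0, 0, 0, 0]],
])

```text
clock: 5.35
position: [0.5278, 0.1808, 0.176]
ee_rot: [-3.088, -0.571, -0.01]
force: [0.6, -0.8, -2.9]
width: 0.664
gripper_force: 25.0
```

Emit:
arm_command([
  [[-0.014, 0.0375, 0.0028, -0.0083, 0.0484, 0.0371], [-0.014, 0.0375, 0.0028, -0.0083, 0.0484, 0.0371], [-0.014, 0.0375, 0.0028, -0.0083, 0.0484, 0.0371], [-0.014, 0.0375, 0.0028, -0.0083, 0.0484, 0.0371], [-0.014, 0.0375, 0.0028, -0.0083, 0.0484, 0.0371], [-0.014, 0.0375, 0.0028, -0.0083, 0.0484, 0.0371], [-0.014, 0.0375, 0.0028, -0.0083, 0.0484, 0.0371], [-0.014, 0.0375, 0.0028, -0.0083, 0.0484, 0.0371], [-0.014, 0.0375, 0.0028, -0.0083, 0.0484, 0.0371], [0, 0, 0, 0, 0, 0]],
])

```text
clock: 6.6
position: [0.479, -0.179, 0.1252]
ee_rot: [-3.062, -0.023, -0.675]
force: [-0.1, 1.1, -3.3]
width: 0.664
gripper_force: 25.0
```

Emit:
arm_command([
  [[0, 0, 0, 0, 0, 0], [0, 0, 0, 0, 0, 0], [0, 0, 0, 0, 0, 0]],
])

```text
clock: 6.98
position: [0.4842, -0.1723, 0.1281]
ee_rot: [-3.059, -0.047, -0.683]
force: [-0.3, 0.5, -3.3]
width: 0.664
gripper_force: 25.0
```

Run:
```python
from h import *
s=arm.observe();print(inn(s["position"]),((NR*DN).inv()*R.from_rotvec(s["ee_rot"])).as_rotvec(),s["width"],s["gripper_force"],s["force"])
w,W=cam("wrist");P=cloud(w,W);save("pics/w3.png",w)
rows(nest([-8.4,0,92.7]),NR*DN,1)
np.savez("w3.npz",P=P,p=w["pixels"])
# meter points in nest frame
l=(P-NO).reshape(-1,3)@NR.as_matrix()*1000
k=(l[:,2]>85)&(l[:,2]<125)&(abs(l[:,0])<95)&(abs(l[:,1])<45)&(w["z_map"].ravel()>.12)
X=l[k];r=cv2.minAreaRect(X[:,:2].astype(np.float32));print(r,np.percentile(X,[1,50,99],axis=0))
```

```text
[-7.98350369  2.60019512 92.31382798] [ 0.0013956  -0.0007907  -0.00348013] 0.6636776965972299 24.99365699244663 [-0.29588327  0.48886032 -3.31525326]
N 1 row [-0.0004  0.0024 -0.0003] [-0.0011  0.0007  0.0031] norms 0.0024176785050398614 0.0034140533607799088
((17.942947387695312, 0.24489212036132812), (121.97525787353516, 89.97291564941406), 0.9445305466651917) [[-39.61847268 -39.9735357   90.78958483]
 [ 29.34071902   0.97920848  99.97626905]
 [ 77.30867587  40.46478525 118.72253039]]
```

View pics/w3.png

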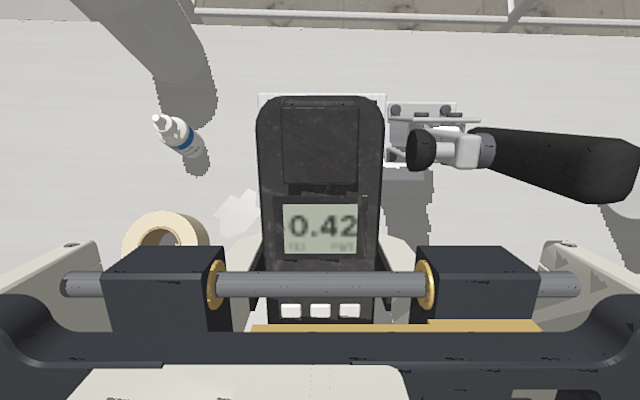

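The wrist view shows the meter held level over the nest, with the cover at (320,145), the pad just to the right at (420,150) and the handle at (560,165). I'll check the meter's tilt and end position in the nest frame.

Run:
```python
from h import *
d=np.load("w3.npz");l=(d["P"]-NO)@NR.as_matrix()*1000
X=l[100:250,260:385].reshape(-1,3);X=X[(X[:,2]>80)&(X[:,2]<115)]
print("z pct",np.percentile(X[:,2],[2,50,98]),"x",np.percentile(X[:,0],[1,99,99.8]),"y",np.percentile(X[:,1],[.5,99.5]))
lo=X[X[:,2]<np.percentile(X[:,2],45)]
c=l[120:175,290:350].reshape(-1,3);A=np.c_[c[:,:2],np.ones(len(c))];print("cover plane",np.linalg.lstsq(A,c[:,2],rcond=None)[0],c.mean(0))
r=cv2.minAreaRect(X[:,:2].astype(np.float32));print(r)
Q=l[130:175,405:640].reshape(-1,3);Q=Q[(Q[:,2]>90)&(Q[:,0]>20)]
print("clamp",np.percentile(Q,[1,99],axis=0))
```

```text
z pct [ 96.36234633 100.29815602 105.44632344] x [ 4.66955    75.42485195 75.97528323] y [-30.62025311  30.3224036 ]
cover plane [ 1.84416998e-01 -1.94701118e-03  9.47880194e+01] [ 56.24364844   1.32964167 105.15771543]
((38.66844177246094, -0.028331756591796875), (75.6158218383789, 71.03545379638672), 0.18879371881484985)
clamp [[ 48.8439073  -77.98962695  96.54778275]
 [ 64.71507127 -36.37683743 161.12052463]]
```

Run:
```python
from h import *
d=np.load("w3.npz");l=(d["P"]-NO)@NR.as_matrix()*1000
g=d["p"]
for v in range(94,262,8): print(v,np.round(np.median(l[v,300:340],axis=0),1),np.round(np.median(l[v,264:276],axis=0),1))
```

```text
94 [84.8  1.8 -1.9] [84.6 40.1 -1.5]
102 [ 75.    1.4 103.7] [75.2 23.4 95.8]
110 [ 71.8   1.4 104.5] [71.8 23.6 98.3]
118 [ 68.5   1.  104.5] [68.4 23.7 98.7]
126 [ 65.2   1.4 104.3] [64.9 23.8 98.9]
134 [ 61.9   1.3 104.4] [61.4 24.  99.1]
142 [ 58.5   1.  104.4] [57.9 24.2 99.1]
150 [ 55.    1.3 104.3] [54.2 24.5 98.7]
158 [ 51.5   1.3 104.7] [50.5 24.7 98.9]
166 [ 47.9   1.3 104.5] [46.8 24.6 98.9]
174 [ 44.2   1.3 104.3] [42.9 25.  98.7]
182 [ 40.5   1.3 104.4] [39.1 25.  99. ]
190 [35.4  1.3 99.2] [35.1 25.3 98.7]
198 [ 31.6   1.2 100. ] [31.2 25.3 99. ]
206 [ 27.8   1.2 100.5] [27.2 25.6 99. ]
214 [ 23.6   1.2 100.3] [23.1 25.8 99.1]
222 [ 19.5   1.2 100.3] [18.8 25.9 99. ]
230 [ 15.3   1.2 100.5] [14.7 26.3 99.3]
238 [ 11.    1.  100.5] [10.1 26.5 98.7]
246 [  6.6   1.2 100.4] [ 5.8 26.7 99.1]
254 [ 1.9  1.2 99.9] [ 1.3 26.7 99.1]
```

Run:
```python
from h import *
d=np.load("w3.npz");l=(d["P"]-NO)@NR.as_matrix()*1000
for v in (130,150,170,190,210,230):
    r=l[v];k=np.nonzero((r[:,2]>75)&(r[:,2]<112)&(abs(r[:,1])<38))[0];k=k[(k>240)&(k<395)];print(v,k.min(),k.max(),r[k.min()].round(1),r[k.max()].round(1), (r[k.min()][1]+r[k.max()][1])/2)
```

```text
130 255 384 [62.9 31.2 95.3] [ 63.2 -28.3  96.3] 1.4942450320231462
150 256 383 [53.9 31.  96.9] [ 54.1 -28.4  96.2] 1.2777468937930099
170 257 381 [44.2 31.4 95.5] [ 44.6 -28.1  96.4] 1.6575258120066412
190 259 380 [34.4 30.9 96. ] [ 34.9 -28.1  97. ] 1.387382820284273
210 260 379 [24.  31.  95.9] [ 24.4 -28.4  96.3] 1.2867680921587645
230 261 378 [13.5 31.  96.6] [ 13.7 -28.6  96.4] 1.1900243332642635
```

Emit:
arm_command([
  [[0.003, 0.0015, 0.01, 0, 0, 0.003], [0, 0, 0.015, 0, 0, 0], [0, 0, 0.012, 0, 0, 0], [0, 0, 0.01, 0, 0, 0], [0, 0, 0.008, 0, 0, 0], [0, 0, 0, 0, 0, 0], [0, 0, 0, 0, 0, 0]],
])

```text
clock: 7.9
position: [0.509, -0.1761, 0.0863]
ee_rot: [-3.059, -0.038, -0.667]
force: [-0.3, 0.5, -3.2]
width: 0.667
gripper_force: 25.0
```

Run:
```python
from h import *
s=arm.observe();print(inn(s["position"]),((NR*DN).inv()*R.from_rotvec(s["ee_rot"])).as_rotvec(),s["force"])
w,W=cam("wrist");P=cloud(w,W);l=(P-NO)@NR.as_matrix()*1000
np.savez("w4.npz",P=P,p=w["pixels"])
for v in (110,130,150,170,190,210,230):
    r=l[v];k=np.nonzero((r[:,2]>25)&(r[:,2]<60)&(abs(r[:,1])<36))[0];k=k[(k>240)&(k<395)];print(v,r[k.min()].round(1),r[k.max()].round(1), (r[k.min()][1]+r[k.max()][1])/2)
for v in range(90,120,3): print(v,l[v,320].round(1),l[v,270].round(1))
save("pics/w4.png",w)
```

```text
[-3.45298632 -1.95465463 43.92369157] [ 0.00448819 -0.01063942  0.00305147] [-0.29167996  0.45184071 -3.15209398]
110 [76.5 23.5 47.5] [ 76.4 -31.2  45.8] -3.8368482525950167
130 [67.8 25.9 47.7] [ 67.6 -33.4  46.8] -3.735703213746058
150 [58.5 26.4 46.4] [ 58.6 -33.3  47.9] -3.440378843373651
170 [49.  26.5 46.6] [ 49.1 -32.9  47.7] -3.214887895564999
190 [39.2 26.  47.4] [ 39.4 -32.9  48.5] -3.431617993033507
210 [29.1 26.1 48. ] [ 28.7 -33.3  47.1] -3.6204869855110466
230 [18.4 26.2 48.3] [ 18.5 -33.1  48.6] -3.4582738774144826
90 [ 94.3  -3.3 -97.6] [ 94.5  42.7 -98.1]
93 [ 91.6  -3.3 -95.8] [ 91.8  42.5 -96.3]
96 [82.4 -3.9 45.9] [84.7 26.6 -1.7]
99 [80.9 -4.  53.4] [81.4 19.1 42.9]
102 [79.7 -4.  53. ] [79.9 18.3 47.9]
105 [78.5 -4.  54.6] [78.6 18.  50.1]
108 [77.2 -4.  56.2] [77.4 18.2 49.5]
111 [76. -4. 55.] [76.1 18.3 49.5]
114 [74.8 -4.  55.9] [74.8 18.2 49.9]
117 [73.6 -3.9 55.4] [73.5 18.3 50. ]
```

View pics/w4.png

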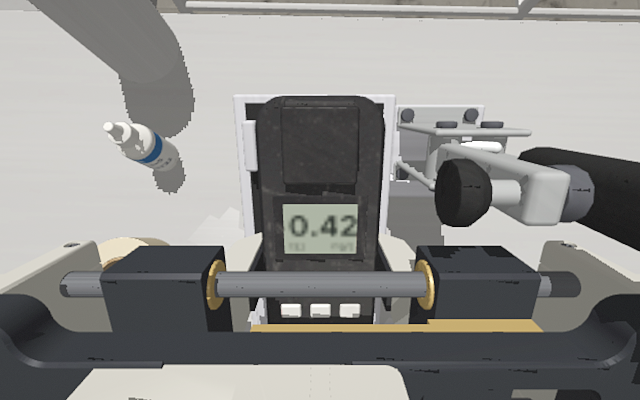

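The wrist view shows the meter above the nest. The left upper guide is visible at (250,145), so the meter sits slightly right of centre. I'll let the arm settle and re-read.

Emit:
arm_command([
  [[0, 0, 0, 0, 0, 0], [0, 0, 0, 0, 0, 0], [0, 0, 0, 0, 0, 0]],
])

```text
clock: 8.32
position: [0.5091, -0.1765, 0.0868]
ee_rot: [-3.06, -0.039, -0.668]
force: [-0.3, -0.8, -2.8]
width: 0.662
gripper_force: 25.0
```

```bash
cat > chk.py <<'E'
from h import *
import sys
s=arm.observe();print(inn(s["position"]).round(2),((NR*DN).inv()*R.from_rotvec(s["ee_rot"])).as_rotvec().round(4),s["force"].round(1),s["joints"].round(2))
w,W=cam("wrist");P=cloud(w,W);l=(P-NO)@NR.as_matrix()*1000
t=NR.inv().apply(s["position"]-NO)*1000;lo=t[2]-22.7
for v in (130,150,170,190,210,230):
    r=l[v];k=np.nonzero((r[:,2]>lo+22)&(r[:,2]<lo+45)&(abs(r[:,1])<36))[0];k=k[(k>240)&(k<395)];print(v,r[k.min()].round(1),r[k.max()].round(1), ((r[k.min()][1]+r[k.max()][1])/2).round(2))
print("top end x",[l[v,320].round(1).tolist() for v in range(93,106,2)])
print("guide L",[ (u,l[145,u].round(1).tolist()) for u in range(232,262,3)])
E
python3 chk.py
```

```text
[-3.16 -2.29 44.39] [ 0.0033 -0.0098  0.0024] [-0.3 -0.8 -2.8] [ 0.77  0.44 -0.55  2.26  0.76  0.12 -1.97]
130 [68.1 25.6 48.3] [ 67.9 -33.7  47.1] -4.06
150 [58.9 26.  47.4] [ 58.7 -33.9  46.8] -3.97
170 [49.6 25.8 48.7] [ 49.2 -33.4  47.5] -3.77
190 [39.8 25.5 48.9] [ 39.2 -33.6  47.1] -4.06
210 [29.1 25.9 47.9] [ 29.  -33.6  47.7] -3.85
230 [18.2 26.1 47.7] [ 18.1 -33.8  47.6] -3.82
top end x [[92.1, -3.7, -96.1], [83.3, -4.2, 42.8], [82.3, -4.2, 47.4], [81.1, -4.2, 55.0], [80.4, -4.2, 54.1], [79.5, -4.2, 54.9], [78.7, -4.2, 56.1]]
guide L [(232, [47.4, 75.3, -76.1]), (235, [47.5, 72.1, -74.6]), (238, [55.7, 48.4, -1.9]), (241, [55.7, 46.6, -2.0]), (244, [57.3, 40.8, 12.5]), (247, [57.2, 39.1, 12.0]), (250, [57.3, 37.1, 13.0]), (253, [57.2, 35.6, 12.1]), (256, [61.3, 25.6, 48.2]), (259, [61.5, 23.7, 50.7])]
```

Joint 6 sits on its 0.12 limit, which explains the small pose error. I'll correct by small steps and see if it follows.

Emit:
arm_command([
  [[-0.004, -0.0035, 0.003, 0, 0, 0], [0, 0, 0, 0, 0, 0], [0, 0, 0, 0, 0, 0], [0, 0, 0, 0, 0, 0]],
])

```text
clock: 8.88
position: [0.5068, -0.1732, 0.0824]
ee_rot: [-3.06, -0.038, -0.668]
force: [0.1, -0.6, -3.9]
width: 0.662
gripper_force: 25.0
```

```bash
python3 chk.py
```

```text
[-7.07  1.08 41.39] [ 0.0033 -0.0098  0.0027] [ 0.1 -0.6 -3.9] [ 0.78  0.45 -0.56  2.27  0.92  0.12 -2.14]
130 [64.2 28.9 45.4] [ 64.  -30.2  44.7] -0.65
150 [55.  29.3 44.6] [ 54.8 -30.5  44.2] -0.59
170 [45.6 29.3 45.4] [ 45.5 -29.8  45.4] -0.29
190 [35.8 28.9 45.7] [ 35.3 -30.2  44.1] -0.67
210 [25.3 29.2 45.2] [ 25.3 -30.1  45.2] -0.48
230 [15.  29.1 46.2] [ 14.1 -30.5  44.3] -0.67
top end x [[82.7, -0.7, -1.9], [79.4, -0.8, 39.6], [78.3, -0.9, 44.9], [77.3, -0.9, 51.1], [76.4, -0.9, 52.9], [75.6, -0.9, 52.0], [74.8, -0.9, 52.6]]
guide L [(232, [44.2, 76.5, -72.3]), (235, [44.1, 74.2, -73.3]), (238, [43.9, 72.1, -75.4]), (241, [52.1, 49.1, -1.9]), (244, [52.2, 47.0, -1.4]), (247, [53.6, 41.7, 11.9]), (250, [53.7, 39.8, 12.5]), (253, [53.6, 38.3, 11.5]), (256, [57.3, 29.1, 44.4]), (259, [57.6, 27.1, 47.5])]
```

Emit:
arm_command([
  [[0, -0.0008, 0.006, 0, 0, 0], [0, 0, 0.005, 0, 0, 0], [0, 0, 0.002, 0, 0, 0], [0, 0, 0, 0, 0, 0], [0, 0, 0, 0, 0, 0]],
])

```text
clock: 9.55
position: [0.512, -0.172, 0.0706]
ee_rot: [-3.06, -0.039, -0.668]
force: [-0.3, -0.1, -3.0]
width: 0.663
gripper_force: 25.0
```

```bash
python3 chk.py
```

```text
[-7.36  2.06 28.43] [ 0.0034 -0.01    0.0025] [-0.3 -0.1 -3. ] [ 0.77  0.49 -0.57  2.26  1.19  0.12 -2.41]
130 [63.8 30.1 31.6] [ 63.7 -29.3  31.6] 0.42
150 [54.8 30.1 32.4] [ 54.7 -29.2  32.3] 0.43
170 [45.  30.6 30.8] [ 45.2 -28.8  32.5] 0.9
190 [35.4 29.9 32.5] [ 35.2 -29.1  31.8] 0.41
210 [25.3 30.  33. ] [ 24.9 -29.2  31.9] 0.39
230 [14.4 30.3 32.6] [ 14.3 -29.2  32.6] 0.54
top end x [[81.6, 0.2, -1.2], [79.2, 0.1, 26.0], [78.1, 0.1, 31.5], [77.0, 0.1, 38.1], [76.1, 0.1, 40.0], [75.4, 0.1, 38.2], [74.5, 0.1, 39.1]]
guide L [(232, [45.2, 74.0, -74.1]), (235, [45.0, 71.9, -75.4]), (238, [53.2, 48.2, -2.0]), (241, [53.3, 46.4, -1.6]), (244, [54.8, 40.9, 12.3]), (247, [54.9, 39.2, 12.7]), (250, [54.9, 37.5, 13.0]), (253, [54.8, 36.1, 12.2]), (256, [56.9, 30.2, 31.1]), (259, [57.2, 28.3, 33.4])]
```

Emit:
arm_command([
  [[0, 0.0005, 0.0025, 0, 0, 0], [0, 0, 0.0015, 0, 0, 0], [0, 0, 0, 0, 0, 0], [0, 0, 0, 0, 0, 0]],
])

```text
clock: 10.1
position: [0.5137, -0.1726, 0.0669]
ee_rot: [-3.06, -0.038, -0.668]
force: [-1.1, -0.5, -3.4]
width: 0.665
gripper_force: 25.0
```

Emit:
arm_command([
  [[0, 0, 0.001, 0, 0, 0], [0, 0, 0, 0, 0, 0], [0, 0, 0, 0, 0, 0]],
])

```text
clock: 10.48
position: [0.5139, -0.1725, 0.0661]
ee_rot: [-3.06, -0.039, -0.668]
force: [-5.4, 0.6, 6.5]
width: 0.664
gripper_force: 25.0
```

```bash
python3 chk.py|head -4
```

```text
[-7.56  1.52 23.54] [ 0.003  -0.01    0.0023] [-5.4  0.6  6.5] [ 0.76  0.5  -0.56  2.26  1.28  0.12 -2.49]
130 [63.7 29.7 28.1] [ 63.6 -29.9  28.1] -0.11
150 [54.7 29.4 28.1] [ 54.6 -29.6  28.3] -0.07
170 [45.1 29.8 27.4] [ 45.  -29.9  27.5] -0.05
```

Contact is made at about 10 N. I'll slide it down to the ledge.

Emit:
arm_command([
  [[-0.0015, 0, -0.0004, 0, 0, 0], [-0.0015, 0, 0, 0, 0, 0], [0, 0, 0, 0, 0, 0], [0, 0, 0, 0, 0, 0]],
])

```text
clock: 11.02
position: [0.511, -0.1724, 0.0649]
ee_rot: [-3.059, -0.039, -0.667]
force: [-1.1, 0.7, -1.8]
width: 0.667
gripper_force: 25.0
```

Emit:
arm_command([
  [[-0.001, 0, 0, 0, 0, 0], [0, 0, 0, 0, 0, 0], [0, 0, 0, 0, 0, 0]],
])

```text
clock: 11.4
position: [0.5102, -0.1725, 0.0646]
ee_rot: [-3.06, -0.039, -0.668]
force: [-0.8, 0.6, -2.5]
width: 0.664
gripper_force: 25.0
```

```bash
python3 - <<'E'
from h import *
s=arm.observe();print(inn(s["position"]).round(2),"Fnest",NR.inv().apply(s["force"]),"air",NR.inv().apply([-.3,0,-3]))
E
python3 chk.py
```

```text
[-11.52   1.61  23.72] Fnest [-1.78653531  0.61121877 -1.96131224] air [-1.54914497  0.00809902 -2.58651972]
[-11.52   1.61  23.72] [ 0.0035 -0.0101  0.0026] [-0.8  0.6 -2.5] [ 0.77  0.5  -0.57  2.27  1.34  0.12 -2.55]
130 [59.7 30.1 27. ] [ 59.6 -30.   27.7] 0.04
150 [50.6 29.7 27.3] [ 50.6 -29.6  28.2] 0.08
170 [41.1 29.9 27.3] [ 41.1 -29.7  27.9] 0.08
190 [31.4 29.9 28.2] [ 31.3 -29.8  28.2] 0.04
210 [20.8 29.8 27.3] [ 21.1 -29.5  28.2] 0.16
230 [10.3 29.8 28.1] [ 10.1 -29.7  27.6] 0.05
top end x [[77.1, -0.2, 0.0], [74.9, -0.3, 24.0], [73.9, -0.3, 27.1], [73.0, -0.3, 29.4], [71.9, -0.3, 35.6], [71.1, -0.3, 36.4], [70.3, -0.3, 36.2]]
guide L [(232, [41.6, 71.9, -73.4]), (235, [49.5, 48.3, -2.6]), (238, [49.6, 46.5, -2.2]), (241, [51.3, 40.6, 12.6]), (244, [51.2, 39.2, 12.3]), (247, [51.2, 37.6, 12.2]), (250, [51.3, 36.0, 12.7]), (253, [51.1, 34.7, 11.7]), (256, [53.0, 29.4, 28.1]), (259, [53.4, 27.2, 31.7])]
```

Emit:
arm_command([
  [[-0.001, 0, 0.0003, 0, 0, 0], [0, 0, 0, 0, 0, 0], [0, 0, 0, 0, 0, 0]],
])

```text
clock: 11.82
position: [0.51, -0.1725, 0.0643]
ee_rot: [-3.059, -0.039, -0.669]
force: [-0.2, -0.0, 3.2]
width: 0.668
gripper_force: 25.0
```

Emit:
arm_command([
  [[-0.001, 0, 0, 0, 0, 0], [0, 0, 0, 0, 0, 0], [0, 0, 0, 0, 0, 0]],
])

```text
clock: 12.2
position: [0.5089, -0.1726, 0.0637]
ee_rot: [-3.059, -0.039, -0.669]
force: [-0.5, 0.6, 5.3]
width: 0.665
gripper_force: 25.0
```

Run:
```python
from h import *
s=arm.observe();print(inn(s["position"]).round(2),"Fnest",NR.inv().apply(s["force"]),s["joints"].round(2))
```

```text
[-13.06   1.58  23.55] Fnest [1.80177007 0.62115055 5.0273389 ] [ 0.77  0.5  -0.57  2.27  1.38  0.12 -2.59]
```

Emit:
arm_command([
  [[-0.001, 0, -0.0002, 0, 0, 0], [0, 0, 0, 0, 0, 0], [0, 0, 0, 0, 0, 0]],
])

```text
clock: 12.58
position: [0.5077, -0.1726, 0.0632]
ee_rot: [-3.059, -0.039, -0.668]
force: [2.6, -0.7, 0.9]
width: 0.665
gripper_force: 25.0
```

```bash
python3 - <<'E'
from h import *
s=arm.observe();print(inn(s["position"]).round(2),"Fnest",NR.inv().apply(s["force"]),s["joints"].round(2))
E
python3 chk.py | tail -2
```

```text
[-14.33   1.62  23.6 ] Fnest [ 2.72956986 -0.78389273 -0.30171563] [ 0.78  0.5  -0.57  2.28  1.4   0.12 -2.6 ]
top end x [[74.2, -0.2, 1.7], [72.1, -0.3, 22.3], [71.0, -0.3, 27.7], [70.2, -0.3, 28.3], [69.1, -0.3, 36.3], [68.3, -0.3, 36.3], [67.5, -0.3, 36.7]]
guide L [(232, [46.6, 50.3, -3.7]), (235, [46.8, 48.3, -2.6]), (238, [46.8, 46.3, -1.8]), (241, [48.4, 40.7, 12.3]), (244, [48.5, 39.0, 13.0]), (247, [48.4, 37.6, 12.4]), (250, [48.4, 36.1, 12.0]), (253, [48.2, 34.8, 10.9]), (256, [50.3, 29.1, 29.4]), (259, [50.4, 27.5, 30.5])]
```

Emit:
arm_command([
  [[-0.001, 0, -0.0001, 0, 0, 0], [0, 0, 0, 0, 0, 0], [0, 0, 0, 0, 0, 0]],
])

```text
clock: 13.0
position: [0.5076, -0.1726, 0.0634]
ee_rot: [-3.059, -0.039, -0.67]
force: [6.3, -1.2, -1.4]
width: 0.663
gripper_force: 25.0
```

Run:
```python
from h import *
s=arm.observe();print(inn(s["position"]).round(2),"Fnest",NR.inv().apply(s["force"]),s["joints"].round(2))
```

```text
[-14.39   1.62  23.74] Fnest [ 5.12201462 -1.34250493 -3.9275646 ] [ 0.78  0.5  -0.57  2.28  1.41  0.12 -2.61]
```

Emit:
arm_command([
  [[0.0003, 0, 0.0008, 0, 0, 0], [0, 0, 0, 0, 0, 0], [0, 0, 0, 0, 0, 0]],
])

```text
clock: 13.38
position: [0.5077, -0.1725, 0.063]
ee_rot: [-3.06, -0.039, -0.67]
force: [-1.2, 0.7, 10.3]
width: 0.665
gripper_force: 25.0
```

Run:
```python
from h import *
s=arm.observe();print(inn(s["position"]).round(2),"Fnest",NR.inv().apply(s["force"]),s["joints"].round(2))
```

```text
[-14.42   1.69  23.41] Fnest [3.29073195 0.77550563 9.79719025] [ 0.78  0.5  -0.57  2.28  1.42  0.12 -2.62]
```

Seated. Release, then look.

Emit:
arm_command([
  [[0, 0, 0, 0, 0, 0], [0, 0, 0, 0, 0, 0], [0, 0, 0, 0, 0, 0], [0, 0, 0, 0, 0, 0]],
], jaw=0.085)

```text
clock: 13.88
position: [0.507, -0.1726, 0.0621]
ee_rot: [-3.06, -0.038, -0.667]
force: [-0.5, -0.4, -0.6]
width: 0.928
gripper_force: 0.0
```

Emit:
arm_command([
  [[0, 0, -0.015, 0, 0, 0], [0, 0, -0.03, 0, 0, 0], [0, 0, -0.035, 0, 0, 0], [0, 0, 0, 0, 0, 0], [0, 0, 0, 0, 0, 0]],
])

```text
clock: 14.5
position: [0.4738, -0.1744, 0.1346]
ee_rot: [-3.06, -0.037, -0.668]
force: [0.4, 0.5, 0.2]
width: 0.925
gripper_force: 0.0
```

Run:
```python
from h import *
s=arm.observe();print(inn(s["position"]).round(2),((NR*DN).inv()*R.from_rotvec(s["ee_rot"])).as_rotvec().round(3),s["joints"].round(2),s["force"])
w,W=cam("wrist");P=cloud(w,W);save("pics/w5.png",w);np.savez("w5.npz",P=P,p=w["pixels"])
```

```text
[-14.71   0.71 102.66] [ 0.003 -0.01   0.004] [ 1.2   0.44 -1.04  2.26  0.85  0.32 -2.03] [0.38117779 0.51653598 0.16917137]
```

View pics/w5.png

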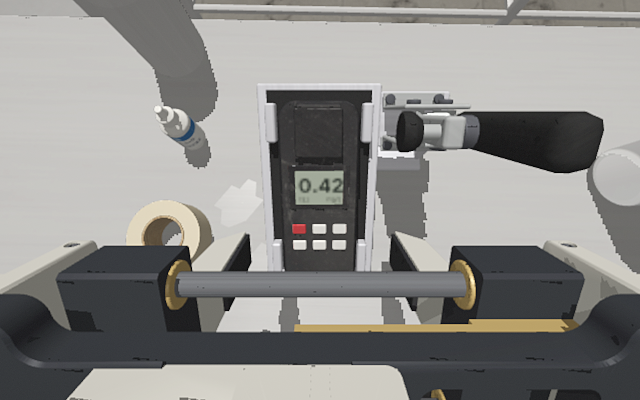

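The wrist view shows the meter face up between all four guides, with the cover at (318,130), and the pad (408,130) and open handle (540,140) to its right. Next I'll check the seating and the handle, and compute the push arc.

Run:
```python
from h import *
d=np.load("w5.npz");l=(d["P"]-NO)@NR.as_matrix()*1000;g=d["p"].max(-1)
for v in (120,150,180,210,230,250):
    r=l[v];k=np.nonzero((r[:,2]>20)&(r[:,2]<40)&(abs(r[:,1])<33))[0];k=k[(k>270)&(k<370)];print(v,r[k.min()].round(1),r[k.max()].round(1),np.median(r[290:340],axis=0).round(1))
print("end",[l[v,318].round(1).tolist() for v in range(92,108,2)])
X=l[110:178,480:606][g[110:178,480:606]<60];X=X[(X[:,2]>70)&(X[:,2]<200)]
for z in range(80,170,10):
    k=abs(X[:,2]-z)<5
    if k.sum()>5: print(z,k.sum(),np.percentile(X[k],[3,97],axis=0)[:,:2].round(1).tolist())
s=arm.observe();p=s["position"];Rt=R.from_rotvec(s["ee_rot"])
A=nest([-14,-5,195]);rows(A,NR*DN,3); B=nest([58,-32,180]);rows(B,NR*DN,3,A,NR*DN)
th=np.r_[0:1.6:.1,1.62,1.66];al=1.62-th;r=92
C=np.c_[58+0*al,-80-r*np.cos(al)+7*np.sin(al)+19,50+r*np.sin(al)+7*np.cos(al)+19]
print(C[0].round(1));print((np.diff(C,axis=0)[:,1:]*-1/1000).round(4).tolist())
```

```text
120 [58.7 29.7 29.1] [ 58.5 -29.   28.5] [58.8  2.  36.2]
150 [37.2 30.3 27.3] [ 37.  -29.2  27.5] [38.2  2.9 36. ]
180 [14.6 29.6 28.5] [ 14.1 -29.3  27.1] [15.3  3.2 31.9]
210 [-10.   30.1  27.6] [-10.2 -29.3  27.5] [-9.1  2.7 30.5]
230 [-27.   29.9  28.2] [-26.4 -28.9  29.7] [-25.5   3.6  31.8]
250 [-44.8  29.8  28.3] [-45.  -28.8  28.1] [-43.8   3.8  30.3]
end [[79.0, 0.5, 0.9], [77.5, 0.5, 1.3], [76.1, 0.6, 0.1], [74.6, 0.6, 0.5], [72.3, 0.4, 22.9], [70.8, 0.3, 28.8], [69.3, 0.3, 35.6], [68.0, 0.3, 35.5]]
110 60 [[47.6, -73.4], [64.1, -69.7]]
120 499 [[48.3, -72.3], [63.8, -68.7]]
130 652 [[48.4, -72.0], [63.9, -68.1]]
140 890 [[48.3, -71.6], [63.9, -67.5]]
150 1192 [[48.3, -71.2], [64.0, -67.1]]
160 2992 [[48.4, -78.8], [63.5, -67.5]]
N 3 row [ 0.      0.002  -0.0309] [-0.0012  0.0036 -0.0009] norms 0.030948516403769895 0.0038608640395296425
N 3 row [0.024 0.009 0.005] [0. 0. 0.] norms 0.026115129714401202 0.0
[ 58.  -49.5 160.5]
[[0.0092, -0.0007], [0.0092, 0.0002], [0.0092, 0.0011], [0.009, 0.0021], [0.0087, 0.0029], [0.0084, 0.0038], [0.008, 0.0046], [0.0075, 0.0054], [0.0069, 0.0061], [0.0063, 0.0068], [0.0056, 0.0074], [0.0048, 0.0079], [0.004, 0.0083], [0.0031, 0.0087], [0.0022, 0.0089], [0.0015, 0.011], [0.0002, 0.0037]]
```

The meter is flat and centred. Its end and the handle are both 2 mm short of my frame, so my origin is off by 2 mm and the meter is on the ledge. I'll close the fingers, rise, and go over the clamp at x=56.

Emit:
arm_command([
  [[0, 0.002, -0.031, 0, 0.0036, 0], [0, 0.002, -0.031, 0, 0.0036, 0], [0, 0.002, -0.031, 0, 0.0036, 0], [0.0235, 0.009, 0.005, 0, 0, 0], [0.0235, 0.009, 0.005, 0, 0, 0], [0.0235, 0.009, 0.005, 0, 0, 0], [0, 0, 0, 0, 0, 0], [0, 0, 0, 0, 0, 0], [0, 0, 0, 0, 0, 0]],
], jaw=0.0, newtons=10)

```text
clock: 15.68
position: [0.5067, -0.2061, 0.2279]
ee_rot: [-3.059, -0.038, -0.675]
force: [0.1, -1.7, 0.5]
width: 0.016
gripper_force: 0.0
```

Run:
```python
from h import *
s=arm.observe();print(inn(s["position"]).round(2),((NR*DN).inv()*R.from_rotvec(s["ee_rot"])).as_rotvec().round(3),s["joints"].round(2),s["force"],s["width"])
rows(nest([56,-46,160]),NR*DN,2)
```

```text
[ 54.06 -31.85 173.35] [ 0.003 -0.005  0.003] [ 1.31  0.34 -1.09  2.06  0.32  0.52 -1.49] [ 0.12429789 -1.68239185  0.50615477] 0.01551598786072193
N 2 row [0.001  0.0071 0.0067] [-0.0014  0.0027 -0.0013] norms 0.009773927227069065 0.0033270579514182554
```

Emit:
arm_command([
  [[0.001, 0.007, 0.0065, 0, 0, 0], [0.001, 0.007, 0.0065, 0, 0, 0], [0, 0.0025, 0, 0, 0, 0], [0, 0.0092, -0.0007, 0, 0, 0], [0, 0.0092, 0.0002, 0, 0, 0], [0, 0.0092, 0.0011, 0, 0, 0], [0, 0.009, 0.0021, 0, 0, 0], [0, 0, 0, 0, 0, 0]],
])

```text
clock: 16.68
position: [0.5173, -0.2606, 0.2148]
ee_rot: [-3.058, -0.035, -0.677]
force: [0.1, 0.3, 0.6]
width: 0.007
gripper_force: 0.0
```

Run:
```python
from h import *
s=arm.observe();print(inn(s["position"]).round(2),((NR*DN).inv()*R.from_rotvec(s["ee_rot"])).as_rotvec().round(3),s["joints"].round(2),NR.inv().apply(s["force"]),s["width"])
th=.4;al=1.62-th;r=92;print(-80-r*np.cos(al)+7*np.sin(al)+19,50+r*np.sin(al)+7*np.cos(al)+19)
w,W=cam("wrist");P=cloud(w,W);l=(P-NO)@NR.as_matrix()*1000;save("pics/w6.png",w)
```

```text
[ 56.68 -86.64 157.66] [ 0.002 -0.004  0.005] [ 1.32  0.42 -1.04  2.    0.37  0.54 -1.44] [0.31638066 0.25224048 0.52469785] 0.007342836224645068
-86.04171316684284 157.80266100556653
```

View pics/w6.png

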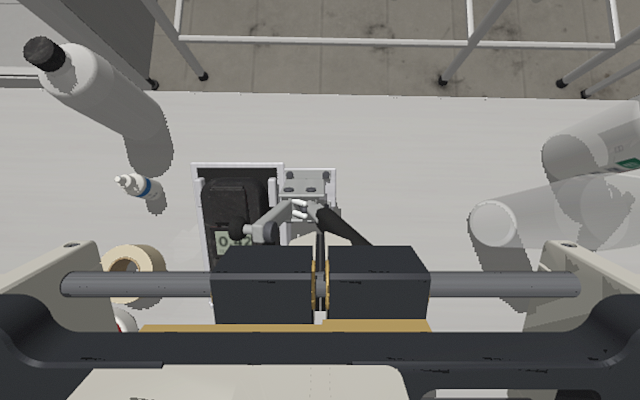

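The wrist view shows the handle (345,225) leaning right ahead of the fingers and the arm and pad (250,230) swinging over the meter. I'll continue the arc.

Emit:
arm_command([
  [[0, 0.0087, 0.0029, 0, 0, 0], [0, 0.0084, 0.0038, 0, 0, 0], [0, 0.008, 0.0046, 0, 0, 0], [0, 0.0075, 0.0054, 0, 0, 0], [0, 0.0069, 0.0061, 0, 0, 0], [0, 0.0063, 0.0068, 0, 0, 0], [0, 0.0056, 0.0074, 0, 0, 0], [0, 0, 0, 0, 0, 0]],
])

```text
clock: 17.73
position: [0.5341, -0.3106, 0.1805]
ee_rot: [-3.058, -0.037, -0.676]
force: [0.0, 0.8, -0.4]
width: 0.006
gripper_force: 0.0
```

```bash
cat > st.py <<'E'
from h import *
s=arm.observe();print(inn(s["position"]).round(2),((NR*DN).inv()*R.from_rotvec(s["ee_rot"])).as_rotvec().round(3),s["joints"].round(2),NR.inv().apply(s["force"]).round(1))
E
python3 st.py; python3 -c "
import numpy as np
for th in(1.1,1.62):
  al=1.62-th;r=92;print(-80-r*np.cos(al)+7*np.sin(al)+19,50+r*np.sin(al)+7*np.cos(al)+19)"
```

```text
[  56.1  -137.03  120.05] [ 0.003 -0.005  0.004] [ 1.28  0.53 -0.96  1.94  0.45  0.52 -1.42] [-0.2  0.8 -0.4]
-137.36120356543765 120.78770693936733
-153.0 76.0
```

Emit:
arm_command([
  [[0, 0.0048, 0.0079, 0, 0, 0], [0, 0.004, 0.0083, 0, 0, 0], [0, 0.0031, 0.0087, 0, 0, 0], [0, 0.0022, 0.0089, 0, 0, 0], [0, 0.0015, 0.009, 0, 0, 0], [0, 0, 0, 0, 0, 0], [0, 0, 0, 0, 0, 0]],
])

```text
clock: 18.6
position: [0.5526, -0.325, 0.1419]
ee_rot: [-3.058, -0.038, -0.676]
force: [0.2, 0.2, -0.0]
width: 0.004
gripper_force: 0.0
```

```bash
python3 st.py
```

```text
[  55.99 -151.89   77.39] [ 0.003 -0.005  0.003] [ 1.21  0.59 -0.87  1.93  0.51  0.46 -1.45] [ 0.2  0.2 -0.1]
```

Emit:
arm_command([
  [[0, 0, 0.002, 0, 0, 0], [0, 0, 0.001, 0, 0, 0], [0, 0, 0, 0, 0, 0], [0, 0, 0, 0, 0, 0]],
])

```text
clock: 19.1
position: [0.5532, -0.325, 0.141]
ee_rot: [-3.06, -0.038, -0.676]
force: [-22.2, 4.8, 30.4]
width: 0.004
gripper_force: 18.6
```

```bash
python3 st.py
```

```text
[  56.16 -151.94   76.38] [ 0.001 -0.005  0.002] [ 1.2   0.59 -0.87  1.93  0.51  0.46 -1.46] [-7.1  5.4 36.9]
```

That is a firm stop at the predicted height. I'll back off and look.

Emit:
arm_command([
  [[0, 0, -0.01, 0, 0, 0], [0, 0, -0.03, 0, 0, 0], [0, 0, -0.04, 0, 0, 0], [0, -0.01, -0.04, 0, 0, 0], [0, -0.02, -0.02, 0, 0, 0], [0, 0, 0, 0, 0, 0], [0, 0, 0, 0, 0, 0], [0, 0, 0, 0, 0, 0]],
])

```text
clock: 20.1
position: [0.4939, -0.2978, 0.2658]
ee_rot: [-3.058, -0.036, -0.676]
force: [-0.5, 0.5, 0.3]
width: 0.003
gripper_force: 0.0
```

Run:
```python
from h import *
w,W=cam("wrist");P=cloud(w,W);l=(P-NO)@NR.as_matrix()*1000
b,V=cam("top");s,S=cam("scene")
k=(l[...,1]<-100)&(l[...,1]>-200)&(abs(l[...,0]-56)<14)&(l[...,2]>20)&(l[...,2]<160)&(w["z_map"]>.15)
X=l[k];
for y in range(-190,-105,12):
    q=X[abs(X[:,1]-y)<5]
    if len(q)>5: print(y,len(q),np.percentile(q[:,2],[50,95]).round(1))
p=w["pixels"][...,::-1];a=cv2.resize(s["pixels"][120:260,220:440,::-1],(640,407))
cv2.imwrite("pics/fin.png",cv2.resize(np.vstack([p[60:300],a]),None,fx=.9,fy=.9))
```

```text
-190 42 [56.  57.4]
-178 155 [56.9 58.4]
-166 156 [56.9 58.3]
-154 161 [57.1 58.4]
-142 167 [56.9 58.4]
-130 153 [56.8 58.2]
-118 151 [56.9 58.6]
-106 67 [57.2 59. ]
```

View pics/fin.png

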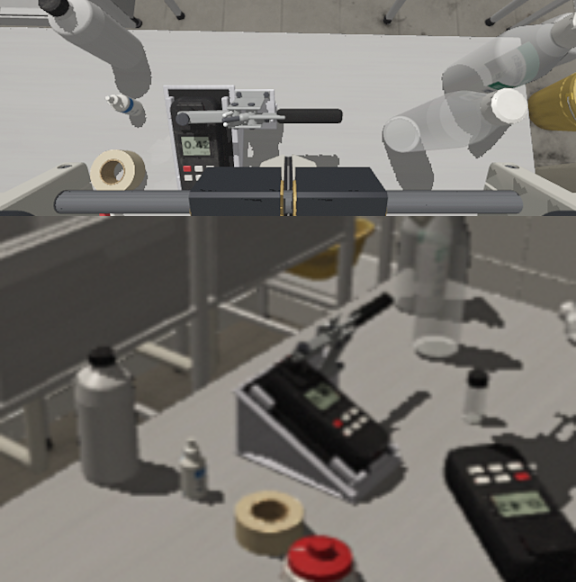

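The handle lies level at z=57 (grip at (310,116) in the upper view), which is exactly the stop, and it stays there untouched. The arm and pad sit on the cover at (185,118), and the bystanders haven't moved. I'm handing it in.

```bash
python3 -c "
from cell import arm
print(arm.sign_off())"
```

```text
the job is handed in; nothing more can be done
None
```

The meter is seated face up against the foot ledge between the guides, and the clamp is locked at its stop with its arm down over the cuvette cover. I handed the job in at about 20 s, with the robot clear of everything; no verdict came back.

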